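Test the remaining stone with the pen tester

ROBOT

A 6-joint arm with a two-finger parallel gripper is mounted at the origin on a cart in front of the work surface, level with it; the furniture and walls round the work are solid. World frame = base frame: x ahead of the robot, y to its left, z up, the work surface at z = 0. Lengths are in m, angles in rad, forces in N, time in s.
With the tool pointing down it reaches from about 0.275 to 0.825 m from the base axis. Payload 4.9 kg.
Tool frame: the origin (TCP) lies midway between the tips of the shut fingers; the grasp point (between the pads) lies 19 mm behind it (grip_point_offset is the distance from the TCP to the grasp point, in m); z points along the fingers, y is the line along which they close (so a half turn about z gives the same grasp; the last joint's range is limited). The gripper opens to 85 mm and grips with 20 to 120 N. Pads are 22 mm wide; open, the fingers measure 114 mm over their backs; the gripper's body (76 mm by 85 mm) begins 54 mm behind the grasp point. The pads swing forward as they close: fully open they stand 13 mm farther back than shut.
Start: joints at [-1.296, 0.326, -0.193, 1.052, 0, 1.437], TCP at [0.219, -0.505, 0.231] pointing down, gripper open.
Joint ranges: [-2.65, 2.65], [-0.97, 1.79], [-1.3, 1.35], [-1.93, 2.1], [-1.47, 1.37], [-3.14, 3.14]. Speed limits (rad/s): [2.57, 2.57, 3.14, 3.14, 3.14, 3.14].

INTERFACE

Orientations are given as a rotation vector (axis times angle).
In Python, from cell import * gives the robot as it stands. Calls block until the motion is done:
- movep(position, orientation): joint-space move of the TCP to a pose.
- move_l(position, velocity=0.15, rot=None, until_force=None): straight line of the TCP; rot=None keeps the orientation; velocity is the mean speed in m/s. With until_force (N) it stops when the force on the tool has changed by that much, and returns True; else False.
- set_joints(angles): joint-space move.
- let_go() and grab(newtons=None): open the fingers fully, or close them until they stop; newtons is the grip in N (None keeps the last).
- sleep(seconds).
- ik(position, orientation): joint angles nearest the present ones, or None.
- get_state(): the state.
- grab_frame(name): name is "scene" or "top" or "wrist"; returns a dict with "img" (420x560x3 uint8, red, green, blue), "fx", "fy", "cx", "cy" (pixels), "cam_to_world" (4x4, takes a point from camera to world coordinates); the wrist camera has in their place "T_tool_cam" (4x4, takes a point from camera to tool coordinates, whose origin is the TCP and whose axes are the flange's). Camera axes: x right, y down, z forward; pixel columns grow to the right and rows downward; lengths in m; the calibration is good to about 2 mm. A picture is of the moment at which its call begins: read the wrist's pose just before it. There is no depth.
A pose or a line that the arm cannot do raises MotionError and nothing moves.
- sign_off(): hands the job in; it is judged then, once.
Trained networks look in the newest picture that a camera, given by its name, has taken for a name from the list of things; names that differ only in an ending like _2 or _b are one class to them, and where a whole thing is asked for, a point or a joint stands for the part that bears it (a point fixed in the world has none). Each returns a list of dicts, best first, with "score" (0 to 1); they miss things now and then, are a little off and sometimes report something else, mostly with a low value. They report only what shows in the picture. A call takes as long as a camera call. They do not tell look-alikes from the thing itself.
- spot_in(camera, name): "centre" ([column, row] in pixels, amid what is visible of it).
- silhouettes(camera, name): "mask" (420x560 bool, what is visible of it) and "centre" ([column, row] in pixels, amid what is visible of it).
- tip_of(camera, name): "centre" ([column, row] in pixels: a listed point, or the origin of a listed thing).
The state is a dict: "clock": time; "q": joint angles; "joint_velocities": joint speeds; "tau": joint torques, N m; "position": TCP position; "eef_rot": TCP orientation; "contact_force": force on the tool from outside, world axes, zero at the start; "wrist_torque": the same for the moment, N m; "finger_gap": opening from 0.0 (shut) to 1.0 (fully open); "grasp_force": force on a finger pad.
Only numpy, scipy, OpenCV 4.12 (cv2) and the standard library are available. Lean on these libraries where they do the work, as an engineer would, in place of code of your own. Each camera call takes 0.05 s, during which the arm holds its last target. There are 200 camera calls.

TASK

One stone on the wooden stone rest is still untested: the one with the tall peg standing behind it (the tested ones have low pegs). Take the pen-shaped stone tester out of its stand and hold it, point first, in the middle of that stone's flat top, square to the sloping top, pressed lightly so that its spring point is pushed about half way in. Do not touch the other stones, leave the things lying round in their places, do not press hard, and finish while still holding the tester there.

Things in the scene. Friction and masses are not known exactly. Their poses are not given: they have to be found in the camera images.
- tester: pen-shaped grey stone tester, 150 mm, about 0.1 kg, upright in its stand, point down. Origin: end of its sprung-out point; z up the barrel. Barrel 22 mm (x) by 16 mm (y) from z = 30 to 138 mm, slimmer black cap to 150; nose cone 13 mm wide at z = 30, 7 mm at z = 10; below it only the spring point, 3.6 mm thick, round end. In the stand its origin is 14 mm above the surface
- tester_point (a point): the round end of the tester's metal spring point (moves with the point; equals the tester's origin while the point is fully out)
- plunger (a joint): how far the tester's spring point is pushed in: 0 fully out, 0.008 m fully in; the spring takes about 1.2 N to start and 3.6 N fully in (300 N/m)
- tester_stand: fixed wooden stand: foot 56 x 50 x 10 mm, upright socket 42 (x) x 36 (y) mm, top at 85 mm, open upward; the tester stands 41 mm of its barrel deep in the pocket, 2 mm play each side. Origin: middle of its underside; its x (points left) and y are the tester's. Beware: a wooden bench pin overhangs the surface to the left, 355 mm up, its end at x 0.46 to 0.52, y 0.15 to 0.20 m
- stone_rest: fixed dark wooden board, 84 mm (its x) x 130 mm (its y) x 12 mm, front long side toward the robot (-x); carries the three stones and three brass pegs. Origin in the middle of its underside. Beware: a drawer cabinet, 190 mm high, stands to the right beyond y = -0.25 m
- stone_left: left (+y) of three like round white stones (21 mm across, flat top 16 mm across), each in a steel cup 25 mm across on the rest. Origin: middle of the flat top, 58 mm above the surface; z points out of the flat top, square to it. The top slopes 0.35 rad (20 degrees) off level, so z leans 0.5 rad clockwise (from above) of the board's -x. It is at x = 6, y = 42 mm on the board
- stone_middle: middle of three like round white stones (21 mm across, flat top 16 mm across), each in a steel cup 25 mm across on the rest. Origin: middle of the flat top, 58 mm above the surface; z points out of the flat top, square to it. The top slopes 0.35 rad (20 degrees) off level, so z leans to the board's -x. It is at x = -12, y = 0 on the board
- stone_right: right (-y) of three like round white stones (21 mm across, flat top 16 mm across), each in a steel cup 25 mm across on the rest. Origin: middle of the flat top, 58 mm above the surface; z points out of the flat top, square to it. The top slopes 0.35 rad (20 degrees) off level, so z leans 0.5 rad anticlockwise (from above) of the board's -x. It is at x = 6, y = -42 mm on the board
- tall_peg: the tall brass peg, 10 mm diameter, standing 44 mm above the board (top 56 mm above the surface), fixed 30 mm behind the untested stone, on the side away from its lean (about 30 mm horizontally from the middle of that stone's top, over 43 mm from the others). Origin at its foot on the board
- low_peg_1: a low brass peg, 10 mm diameter, only 5 mm high, fixed behind a stone already tested. Origin at its foot
- low_peg_2: the other low brass peg, the same
- pliers_teal: pliers, 36 x 149 x 12 mm; a bystander lying on the surface. Origin in the middle of its underside
- cutters_yellow: side cutters, 38 x 138 x 12 mm; a bystander lying on the surface. Origin in the middle of its underside
- tweezers: tweezers, 15 x 140 x 10 mm; a bystander lying on the surface. Origin in the middle of its underside
- bench_block: steel bench block, 75 x 75 x 22 mm; a bystander lying on the surface. Origin in the middle of its underside
- oil_bottle: small oil bottle, 32 mm across, 60 mm high; a bystander lying on the surface. Origin in the middle of its underside
- solder_spool: spool of binding wire, 52 mm across, 28 mm high; a bystander lying on the surface. Origin in the middle of its underside
There are look-alikes about, which are no part of the job. Several things have the shape of the tester; the one meant has the colours described above.

How it is judged:
By the outcome, as a careful person would: the job done as asked, in the order asked, and still so for the second after the job is handed in, while the arm keeps its last pose, push and grip.
It also fails if it takes over 48 s, if anything falls off the work surface, if the arm or the gripper's body presses on something with over 40 N, if the wrist force passes 120 N, or if a joint passes its speed limit or range.

## Working session

There is one attempt and no reset: what is moved stays moved. The work goes in short steps, each a Python script; the robot and the scene stay as the last script left them, time stands still between calls to the robot, and variables do not carry over. Pictures are saved under pics/ and viewed, at most 10 in all, crops included, and the job is handed in when it is done.

```bash
mkdir -p pics; ls; python3 - <<'E'
from cell import *
import cv2,numpy as np
for c in ("scene","top"):
    f=grab_frame(c); cv2.imwrite(f"pics/{c}0.png",f["img"][:,:,::-1])
    print(c,f["fx"],f["fy"],f["cx"],f["cy"],np.round(f["cam_to_world"],4).tolist())
    for n in ("tester","tester_point","tester_stand","stone_rest","stone_left","stone_middle","stone_right","tall_peg","low_peg_1"):
        print(n,[(np.round(d["centre"],1).tolist(),round(d["score"],2)) for d in tip_of(c,n)],[(np.round(d["centre"],1).tolist(),round(d["score"],2)) for d in spot_in(c,n)])
print(get_state())
E
```

```text
pics
scene 507.25639112179 507.25639112179 279.49667041533036 211.9322864867347 [[-0.5411, -0.3256, 0.7753, -0.1768], [-0.8408, 0.2286, -0.4908, 0.5176], [-0.0174, -0.9175, -0.3975, 0.4218], [0.0, 0.0, 0.0, 1.0]]
tester [([278.5, 286.0], 0.87)] [([278.7, 232.3], 0.89), ([319.5, 198.2], 0.82)]
tester_point [] []
tester_stand [([169.2, 283.4], 0.7), ([319.0, 269.9], 0.68)] [([318.3, 245.4], 0.9)]
stone_rest [([340.5, 222.7], 0.64)] [([346.8, 212.4], 0.83)]
stone_left [] [([192.0, 251.4], 0.33)]
stone_middle [([343.6, 197.3], 0.58)] [([343.0, 199.6], 0.57)]
stone_right [([353.5, 191.5], 0.57)] [([350.6, 195.3], 0.66)]
tall_peg [] [([334.1, 189.3], 0.54)]
low_peg_1 [([208.1, 291.9], 0.56)] []
top 447.22820647082386 447.22820647082386 279.73816107366275 206.41551663582013 [[0.0116, -0.9966, 0.0816, 0.4293], [-0.9999, -0.0114, 0.0031, 0.0846], [-0.0022, -0.0816, -0.9967, 1.0034], [0.0, 0.0, 0.0, 1.0]]
tester [([285.3, 251.5], 0.59), ([251.8, 250.7], 0.51)] []
tester_point [] []
tester_stand [([288.5, 250.5], 0.81)] [([283.5, 244.7], 0.66)]
stone_rest [([353.1, 193.5], 0.75), ([204.6, 233.2
[... 355 characters left out ...]
_peg_1 [] []
{'clock': 1.9, 'q': array([-1.29618723e+00,  3.26210454e-01, -1.92649953e-01,  1.05201905e+00,
        3.41210226e-06,  1.43660041e+00]), 'joint_velocities': array([ 0.00032139, -0.00044687, -0.00016341,  0.0010931 , -0.00048034,
        0.00037295]), 'tau': array([ 8.88508093e-04, -4.43329203e+01,  2.62747175e+01,  1.10662993e-03,
       -9.44409351e-06, -3.05640121e-06]), 'position': array([ 0.21864043, -0.50465341,  0.23125614]), 'eef_rot': array([-3.07611092e+00, -6.37670308e-01,  3.81393964e-06]), 'contact_force': array([0.09030089, 0.24152895, 1.02062242]), 'wrist_torque': array([ 0.00540837, -0.00584243, -0.02515724]), 'grasp_force': 0.0, 'finger_gap': 0.9985703287049168}
```

View pics/scene0.png

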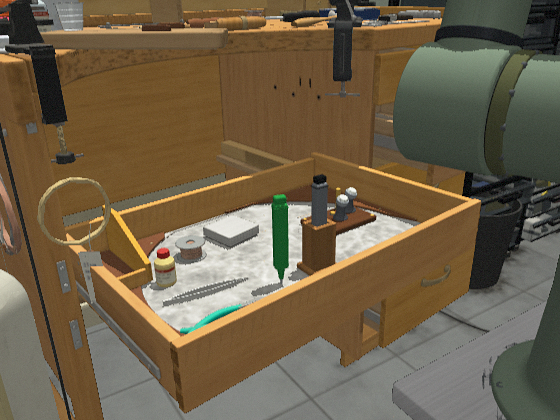

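View pics/top0.png

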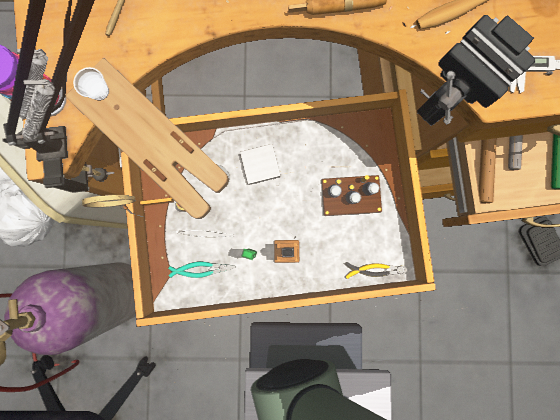

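The scene view shows the grey tester in its stand (319,200) and a green look-alike left of it. The top view shows the stand at (286,250), the rest with its three stones at (353,195), and the bench pin at upper left. Next I'll measure positions and zoom in on the rest.

```bash
cat > h.py <<'E'
from cell import *
import cv2,numpy as np
from scipy.spatial.transform import Rotation as R
def ray(f,p,T=None):
    T=f["cam_to_world"] if T is None else T
    d=T[:3,:3]@np.array([(p[0]-f["cx"])/f["fx"],(p[1]-f["cy"])/f["fy"],1]); return T[:3,3],d
def onz(f,p,z,T=None):
    o,d=ray(f,p,T); return o+d*(z-o[2])/d[2]
def proj(f,X,T=None):
    T=f["cam_to_world"] if T is None else T
    c=np.linalg.inv(T)@np.r_[X,1]; return np.array([f["fx"]*c[0]/c[2]+f["cx"],f["fy"]*c[1]/c[2]+f["cy"]])
def wristframe():
    s=get_state(); f=grab_frame("wrist"); W=np.eye(4); W[:3,:3]=R.from_rotvec(s["eef_rot"]).as_matrix(); W[:3,3]=s["position"]
    return f,W@f["T_tool_cam"]
E
python3 - <<'E'
from h import *
f=grab_frame("top")
g=f["img"][:,:,::-1]
a=cv2.resize(g[165:225,310:395],None,fx=7,fy=7,interpolation=cv2.INTER_CUBIC)
b=cv2.resize(g[225:285,225:310],None,fx=7,fy=7,interpolation=cv2.INTER_CUBIC)
cv2.imwrite("pics/crop.png",cv2.resize(np.vstack([a,b]),None,fx=.7,fy=.7))
for n,p,z in (("rest",(352.6,193.4),.012),("L",(336,190.7),.058),("M",(354,198.5),.058),("R",(372.5,187),.058),("stand",(286.5,251),.085),("tester",(287,252),.15),("foot",(288.5,250.5),0)): print(n,onz(f,p,z).round(4))
for n in ("tester_stand","stone_rest"):
    for d in silhouettes("top",n)[:1]:
        m=d["mask"].astype(np.uint8); pts=cv2.findNonZero(m); print(n,cv2.minAreaRect(pts))
E
```

```text
rest [ 0.5414 -0.0744  0.012 ]
L [ 0.5416 -0.0317  0.058 ]
M [ 0.5254 -0.0699  0.058 ]
R [ 0.5504 -0.1093  0.058 ]
stand [0.4132 0.0726 0.085 ]
tester [0.4125 0.0725 0.15  ]
foot [0.4129 0.067  0.    ]
tester_stand ((286.0, 251.0), (22.0, 24.0), 90.0)
stone_rest ((351.44671630859375, 195.25381469726562), (37.33345413208008, 57.5676155090332), 85.91438293457031)
```

View pics/crop.png

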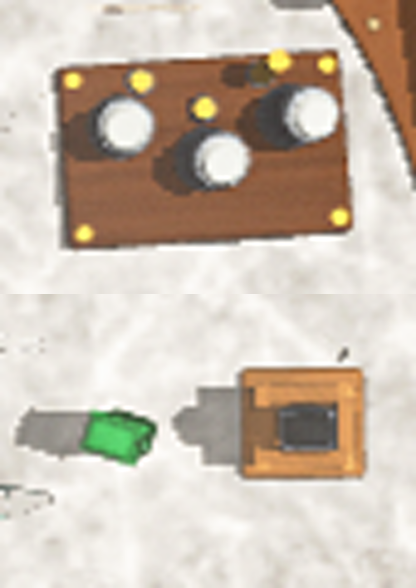

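The tall peg, the one casting a long shadow at crop (279,62), stands behind the right stone. The stand's socket and the tester's black cap show at crop (305,425). Next I'll use the wrist camera from above.

```bash
python3 - <<'E'
from h import *
print(np.round(grab_frame("wrist")["T_tool_cam"],3).tolist())
Ra=R.from_matrix(np.array([[0,1,0],[1,0,0],[0,0,-1.]])).as_rotvec()  # x_t=+Y,y_t=+X
Rb=R.from_matrix(np.array([[0,-1,0],[-1,0,0],[0,0,-1.]])).as_rotvec()
for r in (Ra,Rb):
    for p in ([.43,-.03,.36],[.41,.07,.10],[.41,.07,.2]): print(p,ik(p,r))
move_l([.219,-.505,.33],.25)
movep([.43,-.05,.36],Rb)
f,T=wristframe(); cv2.imwrite("pics/w1.png",f["img"][:,:,::-1]); np.savez("w1.npz",T=T)
for n in ("tester","tester_stand","stone_rest","stone_left","stone_middle","stone_right","tall_peg","low_peg_1"):
    print(n,[(np.round(d["centre"],1).tolist(),round(d["score"],2)) for d in tip_of("wrist",n)],[(np.round(d["centre"],1).tolist(),round(d["score"],2)) for d in spot_in("wrist",n)])
print(f["fx"],f["cx"],f["cy"],T.round(4).tolist(),get_state()["clock"])
print("expect stone R",proj(f,[.55,-.109,.058],T),"stand",proj(f,[.413,.07,.085],T))
E
```

```text
[[0.0, -0.96, -0.281, 0.071], [1.0, 0.0, 0.001, 0.0], [-0.001, -0.281, 0.96, -0.142], [0.0, 0.0, 0.0, 1.0]]
[0.43, -0.03, 0.36] [-0.24124308  0.0427455  -0.21680358  1.31124725  0.          1.32955325]
[0.41, 0.07, 0.1] [-0.00878719  0.23375553 -0.70920092  0.62783988  0.          1.56200913]
[0.41, 0.07, 0.2] [-0.00878719  0.10500525 -0.56450141  0.90128966  0.          1.56200913]
[0.43, -0.03, 0.36] [-0.24124308  0.0427455  -0.21680358  1.31124725  0.         -1.8120394 ]
[0.41, 0.07, 0.1] [-0.00878719  0.23375553 -0.70920092  0.62783988  0.         -1.57958352]
[0.41, 0.07, 0.2] [-0.00878719  0.10500525 -0.56450141  0.90128966  0.         -1.57958352]
tester [([286.6, 236.8], 0.8)] [([289.2, 266.7], 0.79), ([291.9, 309.3], 0.77)]
tester_stand [([285.3, 232.1], 0.64)] [([287.5, 237.2], 0.7)]
stone_rest [([211.6, 149.3], 0.8)] [([211.1, 148.0], 0.84), ([208.6, 149.0], 0.39)]
stone_left [] [([199.7, 176.2], 0.53)]
stone_middle [([210.7, 152.3], 0.52)] [([209.4, 152.4], 0.57), ([192.7, 125.6], 0.31)]
stone_right [([192.2, 121.3], 0.71)] [([193.3, 125.1], 0.81)]
tall_peg [([181.7, 130.4], 0.64), ([315.2, 113.6], 0.52)] [([200.4, 316.6], 0.33)]
low_peg_1 [([198.7, 149.4], 0.58), ([191.3, 164.8], 0.41)] [([211.2, 146.2], 0.43)]
311.60793999815627 277.515397332803 207.89047768767588 [[-1.0, 0.0006, -0.0005, 0.4299], [0.0004, 0.9601, 0.2795, -0.1219], [0.0007, 0.2795, -0.9601, 0.5024], [0.0, 0.0, 0.0, 1.0]] 6.2667
expect stone R [190.34070086 126.9742007 ] stand [288.99850312 254.26534792]
```

View pics/w1.png

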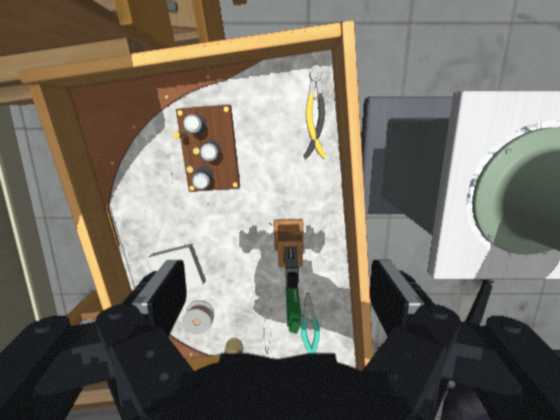

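The wrist view confirms the tall peg (182,130) behind the right stone (193,124). The stand is at (288,237). I'll take closer views of both at opposite yaws.

```bash
cat >> h.py <<'E'
def down(yaw): # x_t direction yaw in world, z down
    return R.from_euler("z",yaw)*R.from_euler("x",np.pi)
E
python3 - <<'E'
from h import *
import pickle
out=[]
def look(tag,names):
    f,T=wristframe(); cv2.imwrite(f"pics/{tag}.png",f["img"][:,:,::-1])
    for n in names:
        for d in tip_of("wrist",n): 
            if d["score"]>.3: out.append((tag,{k:f[k] for k in("fx","fy","cx","cy")},T,n,d["centre"],d["score"])); print(tag,n,np.round(d["centre"],1),round(d["score"],2))
st=("stone_rest","stone_left","stone_middle","stone_right","tall_peg","low_peg_1")
movep([.53,-.07,.26],down(-np.pi/2).as_rotvec()); look("r1",st)
move_l([.53,-.07,.26],.15,down(-np.pi).as_rotvec()); look("r3",st)
movep([.41,.03,.29],down(-np.pi/2).as_rotvec()); look("s1",("tester","tester_stand"))
print(get_state()["clock"])
pickle.dump(out,open("out.pkl","wb"))
a,b=[cv2.imread(f"pics/{t}.png") for t in("r1","s1")]
cv2.imwrite("pics/rs.png",np.vstack([a[100:400,:400],b[100:400,:400]]))
E
```

```text
r1 stone_rest [271.5 171.7] 0.88
r1 stone_left [266.9 213. ] 0.72
r1 stone_middle [280.2 180.3] 0.69
r1 stone_right [261.5 144.8] 0.58
r1 stone_right [242.  154.4] 0.37
r1 tall_peg [240.  149.5] 0.6
r1 low_peg_1 [248.4 192.6] 0.57
r1 low_peg_1 [256.3 173.4] 0.4
r3 stone_rest [275.3 181.5] 0.81
r3 stone_rest [239.8 200.5] 0.37
r3 stone_left [311.2 189. ] 0.62
r3 stone_middle [275.7 177. ] 0.94
r3 stone_middle [299.3 204.6] 0.54
r3 stone_right [239.1 198.9] 0.67
r3 stone_right [274.3 180.1] 0.32
r3 tall_peg [252.2 207.7] 0.7
r3 low_peg_1 [273.6 197.3] 0.6
r3 low_peg_1 [300.  202.9] 0.55
s1 tester [275.  247.2] 0.9
s1 tester [274.4 200.6] 0.61
s1 tester_stand [278.1 199. ] 0.69
s1 tester_stand [155.4 115. ] 0.69
10.725
```

View pics/rs.png

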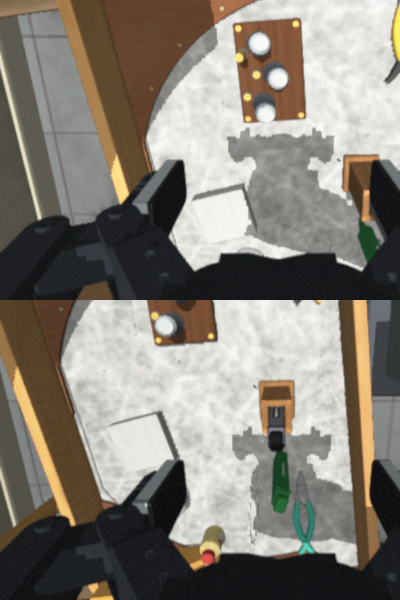

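The views show the rest, with the tall peg at (240,150) in r1, and the stand's socket with the tester inside it. Now to fit the board and stand poses.

```bash
python3 - <<'E'
from h import *
import pickle
from scipy.optimize import least_squares
o=pickle.load(open("out.pkl","rb"))
ft=grab_frame("top"); fs=grab_frame("scene"); w=np.load("w1.npz")["T"]; fw=o[0][1]
B={"stone_rest":(0,0,0),"stone_left":(.006,.042,.058),"stone_middle":(-.012,0,.058),"stone_right":(.006,-.042,.058)}
th=.5; B["tall_peg"]=(.006+.03*np.cos(th),-.042+.03*np.sin(th),.012)
obs=[(t,f,T,n,c) for t,f,T,n,c,s in o if n in B and s>.55]
for n,c in (("stone_rest",(353.1,193.5)),("stone_left",(336,190.8)),("stone_middle",(353.8,198.9)),("stone_right",(371.9,186.7))): obs.append(("top",ft,None,n,c))
for n,c in (("stone_rest",(211.6,149.3)),("stone_middle",(210.7,152.3)),("stone_right",(192.2,121.3)),("tall_peg",(181.7,130.4))): obs.append(("w1",fw,w,n,c))
def X(p,n): b=B[n]; c,s=np.cos(p[2]),np.sin(p[2]); return np.array([p[0]+c*b[0]-s*b[1],p[1]+s*b[0]+c*b[1],b[2]])
def fit(ob): return least_squares(lambda p:np.ravel([proj(f,X(p,n),T)-c for t,f,T,n,c in ob]),[.54,-.075,.06],loss="soft_l1")
r=fit(obs); print(r.x,"stoneR",X(r.x,"stone_right"))
for q in obs: print(q[0],q[3],(proj(q[1],X(r.x,q[3]),q[2])-q[4]).round(1))
for t in ("r1","r3","top","w1"): p=fit([q for q in obs if q[0]==t]).x; print(t,p.round(4),X(p,"stone_right").round(4))
# board yaw from masks
s1=[q for q in o if q[0]=="s1"][0]
for c,z in (((278.1,199),0),((275,247.2),.014),((274.4,200.6),.014)): print("stand",onz(s1[1],c,z,s1[2]))
print("w1 stand",onz(fw,(285.3,232.1),0,w),onz(fw,(286.6,236.8),.014,w))
# orange-wood top outline in top and in s1
for tag,img,f,T,(r0,r1,c0,c1) in (("top",ft["img"],ft,None,(236,268,270,304)),("s1",cv2.imread("pics/s1.png")[:,:,::-1],s1[1],s1[2],(175,240,250,300))):
    h=cv2.cvtColor(np.ascontiguousarray(img[r0:r1,c0:c1]),cv2.COLOR_RGB2HSV)
    m=((h[...,1]>100)&(h[...,2]>110)).astype(np.uint8)
    k=max(cv2.findContours(m,0,2)[0],key=cv2.contourArea)+np.array([c0,r0])
    print(tag,cv2.minAreaRect(k),[onz(f,c,.085,T).round(4).tolist() for c in cv2.boxPoints(cv2.minAreaRect(k))])
E
python3 - <<'E'
import cv2,numpy as np
a=cv2.imread("pics/s1.png")[165:255,235:315]; cv2.imwrite("pics/s1c.png",cv2.resize(a,None,fx=6,fy=6,interpolation=cv2.INTER_CUBIC))
E
```

```text
[ 0.53790287 -0.07378193  0.06983523] stoneR [ 0.54681894 -0.11526089  0.058     ]
r1 stone_rest [-1.  -0.4]
r1 stone_left [0.2 2.8]
r1 stone_middle [-0.  -1.1]
r1 stone_right [-0.5 -2.5]
r1 tall_peg [2.7 3.2]
r3 stone_rest [-0.1 -1.6]
r3 stone_left [0.9 3.5]
r3 stone_middle [-1.7  2.5]
r3 stone_right [-0.6 -1.4]
r3 tall_peg [ 3.6 -0.2]
top stone_rest [-1.6  2. ]
top stone_left [-0.1  0.2]
top stone_middle [ 2.4 -0.6]
top stone_right [3.4 2. ]
w1 stone_rest [-2.1 -0.6]
w1 stone_middle [-1.4 -0.2]
w1 stone_right [0.1 1. ]
w1 tall_peg [2.8 2.4]
r1 [ 0.5379 -0.0735  0.0571] [ 0.5463 -0.1151  0.058 ]
r3 [ 0.5367 -0.074   0.1237] [ 0.5479 -0.115   0.058 ]
top [ 0.5401 -0.0711  0.1148] [ 0.5508 -0.1122  0.058 ]
w1 [ 0.5371 -0.0746  0.0727] [ 0.5461 -0.116   0.058 ]
stand [0.40943571 0.07080019 0.        ]
stand [0.41396657 0.13945727 0.014     ]
stand [0.41460151 0.0694496  0.014     ]
w1 stand [0.4163122 0.0676289 0.       ] [0.41445612 0.07074968 0.014     ]
top ((278.0, 250.5), (21.0, 8.0), 90.0) [[0.4353, 0.0984, 0.085], [0.4355, 0.082, 0.085], [0.3928, 0.0815, 0.085], [0.3926, 0.0979, 0.085]]
s1 ((276.0, 206.5), (51.0, 34.0), 90.0) [[0.4312, 0.0276, 0.085], [0.3927, 0.0276, 0.085], [0.3919, 0.0892, 0.085], [0.4323, 0.0892, 0.085]]
```

View pics/s1c.png

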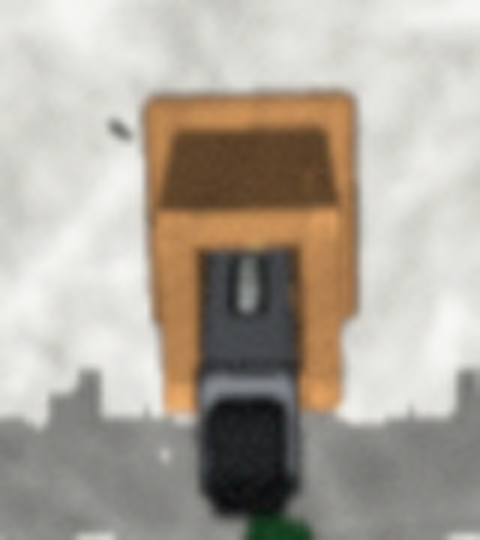

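The stand is aligned with the world axes to within about 2°. Its socket spans crop columns 160–343, and the tester's cap is at crop (248,440). Now to grasp and lift it.

```bash
python3 - <<'E'
from h import *
import pickle
s1=[q for q in pickle.load(open("out.pkl","rb")) if q[0]=="s1"][0]
P=lambda c,r,z: onz(s1[1],(235+(c+.5)/6-.5,165+(r+.5)/6-.5),z,s1[2])
a=P(251,210,.085);b=P(251,410,.085);cap=P(248,445,.164)
print(a,b,cap)
x=np.mean([a[0],.4125]); y=.0725 if not .066<(a[1]+b[1])/2<.079 else np.mean([(a[1]+b[1])/2,.0725])
print("grasp",x,y)
rd=down(-np.pi/2).as_rotvec()
move_l([x,y,.22],.15,rd); 
f,T=wristframe(); print(move_l([x,y,.103],.08,until_force=8), get_state()["contact_force"])
grab(40); s=get_state(); print(s["position"],s["finger_gap"],s["grasp_force"],s["contact_force"],s["clock"])
E
```

```text
[0.41152443 0.04936916 0.085     ] [0.41158873 0.09034517 0.085     ] [0.41174198 0.06606077 0.164     ]
grasp 0.41201221538908583 0.07117858141973596
False [-0.16681308  0.56906548 -0.08320305]
[0.41209095 0.07116247 0.10312211] 0.18015512993631766 41.332597732543945 [-0.54822319 -0.74150964  2.02432602] 13.8083
```

```bash
cat >> h.py <<'E'
PSI=.065
a=np.pi+.5+PSI
N=np.array([np.sin(.35)*np.cos(a),np.sin(.35)*np.sin(a),np.cos(.35)]) # stone normal
RG=down(-np.pi/2)
tilt=R.from_rotvec(np.cross([0,0,1],N)/np.sin(.35)*.35)
RF=tilt*RG
TIP=np.array([0,0,.089]) # tip in tool
S=np.array([.547,-.115,.058])
def tcp_for(tip,rot=RF,t=None): return np.asarray(tip)-rot.apply(TIP if t is None else t)
E
python3 - <<'E'
from h import *
x,y,z=get_state()["position"]
move_l([x,y,.20],.1); s=get_state(); print(s["finger_gap"],s["grasp_force"],s["contact_force"])
move_l([.45,-.03,.25],.15)
h=tcp_for(S+N*.045); print(h,ik(h,RF.as_rotvec()))
movep(h,RF.as_rotvec())
f,T=wristframe(); cv2.imwrite("pics/w5.png",f["img"][:,:,::-1])
for n in ("tester_point","stone_right","tall_peg"): print(n,[(np.round(d["centre"],1),round(d["score"],2)) for d in tip_of("wrist",n)])
print("exp tip",proj(f,S+N*.045,T),"stone",proj(f,S,T))
np.savez("w5.npz",T=T)
for c in("scene","top"):
    g=grab_frame(c); cv2.imwrite(f"pics/{c}5.png",g["img"][:,:,::-1])
    for n in ("tester_point","stone_right"): print(c,n,[(np.round(d["centre"],1),round(d["score"],2)) for d in tip_of(c,n)])
    print("exp tip",proj(g,S+N*.045),"stone",proj(g,S))
s=get_state(); print(s["clock"],s["finger_gap"],s["contact_force"])
p=proj(f,S,T).astype(int); k=f["img"][:,:,::-1]; r0=max(0,p[1]-60);c0=max(0,p[0]-60)
A=cv2.resize(k[r0:r0+100,c0:c0+130],(780,600),interpolation=cv2.INTER_CUBIC); cv2.imwrite("pics/w5c.png",A); print("crop",r0,c0)
E
```

```text
0.18071138018119973 40.94136893749237 [ 0.36245721  0.57865415 -1.98683617]
[ 0.50819258 -0.13960145  0.18387594] [-0.59457819  0.19957352 -0.55171939  0.67461443  0.31973183 -2.14197246]
tester_point []
stone_right [(array([276.5, 198. ]), 0.91)]
tall_peg [(array([265.6, 191. ]), 0.76), (array([256.5, 326.9]), 0.26)]
exp tip [275.77049598 212.59517135] stone [275.92226483 198.07242767]
scene tester_point []
scene stone_right [(array([354.3, 191.1]), 0.68)]
exp tip [361.09560655 169.54955408] stone [352.64152047 188.68416979]
top tester_point [(array([355.8, 199.9]), 0.2)]
top stone_right [(array([373.8, 183.2]), 0.63)]
exp tip [383.67257234 192.51248937] stone [375.18047773 188.6147682 ]
16.9917 0.1831688621812006 [-0.36642772 -0.79198548 -0.34609666]
crop 138 215
```

View pics/w5c.png

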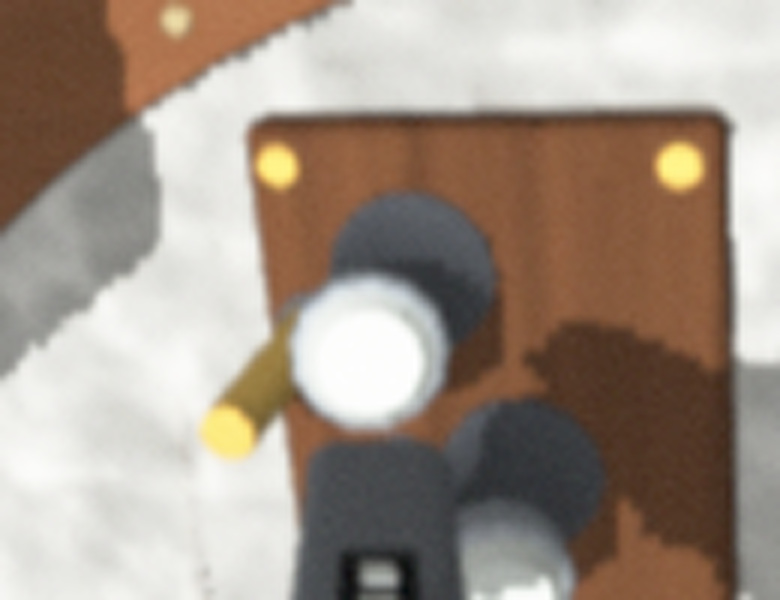

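The bright flat top of the right stone is centred at crop (368,358), which is pixel (276.3,197.7). My predicted position was (275.9,198.1). Next I'll turn half about the pen axis to cancel camera offsets and check the force noise.

```bash
cat >> h.py <<'E'
def disc(img,p,w=22):
    r0,c0=int(p[1])-w,int(p[0])-w
    g=cv2.cvtColor(np.ascontiguousarray(img[r0:r0+2*w,c0:c0+2*w]),cv2.COLOR_RGB2GRAY)
    m=(g>243).astype(np.uint8); n,l,st,ce=cv2.connectedComponentsWithStats(m)
    i=min(range(1,n),key=lambda i:np.hypot(*(ce[i]-w))-.2*st[i,4]); return ce[i]+[c0,r0],st[i].tolist()
def force(n=25):
    v=[]
    for _ in range(n): sleep(.02); v.append(get_state()["contact_force"]@N)
    return np.mean(v),np.std(v)
E
python3 - <<'E'
from h import *
f0=grab_frame("wrist"); w=np.load("w5.npz")["T"]
c,st=disc(f0["img"],proj(f0,S,w)); print("A",c,st,onz(f0,c,.058,w))
s=get_state(); W=np.eye(4);W[:3,:3]=RF.as_matrix();W[:3,3]=s["position"]
inv=np.linalg.inv
for y in(-.008,0,.008): print("barrel end pred",proj(f0,(W@np.r_[.011,y,.059,1])[:3],w))
print("force",force())
R2=RF*R.from_euler("z",np.pi)
h=tcp_for(S+N*.045,R2); print(ik(h,R2.as_rotvec()))
movep(h,R2.as_rotvec())
f,T=wristframe(); cv2.imwrite("pics/w6.png",f["img"][:,:,::-1])
c,st=disc(f["img"],proj(f,S,T)); print("B",c,st,proj(f,S,T),onz(f,c,.058,T))
print(force(),get_state()["clock"],get_state()["position"]-h)
p=proj(f,S,T).astype(int); k=f["img"][:,:,::-1]; r0=max(0,p[1]-60);c0=max(0,p[0]-60)
cv2.imwrite("pics/w6c.png",cv2.resize(k[r0:r0+100,c0:c0+130],(780,600),interpolation=cv2.INTER_CUBIC)); print("crop",r0,c0)
E
```

```text
A [276.884 197.832] [15, 14, 19, 17, 250] [ 0.54607042 -0.11534282  0.058     ]
barrel end pred [263.46179156 210.64400427]
barrel end pred [275.33455886 210.62714819]
barrel end pred [287.2055392  210.61029464]
force (np.float64(-1.0705849956372115), np.float64(0.4059744318878581))
[-0.59457819  0.19957352 -0.55171939  0.67461443  0.31973183  0.9996202 ]
B [278.00452489 196.77828054] [15, 14, 17, 17, 221] [277.69901145 197.13922087] [ 0.54730131 -0.11468229  0.058     ]
(np.float64(-1.0816179161602868), np.float64(0.4127310063029902)) 20.575 [ 3.32921522e-05 -1.30320048e-05  2.52078395e-05]
crop 137 217
```

View pics/w6c.png

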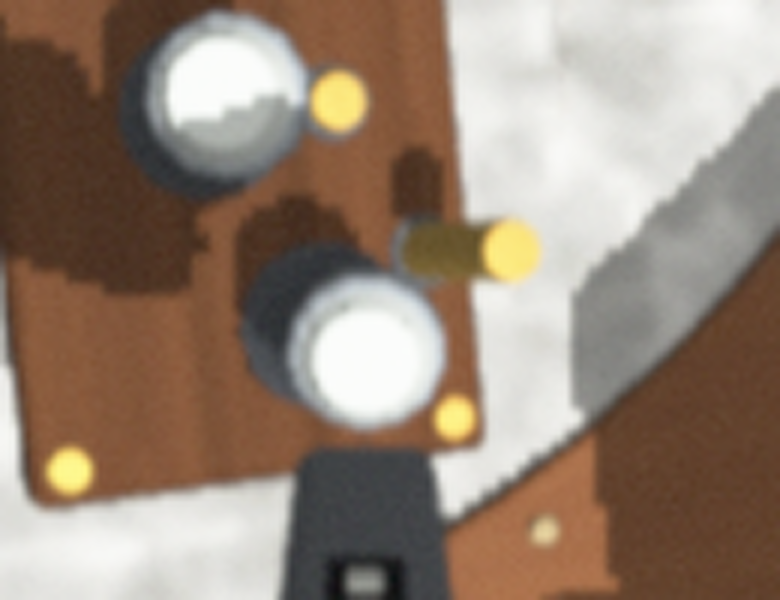

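Both views agree that the stone top is at about (0.5467, -0.1150). Next I'll check numerically how the pen sits in the hand (offset and tilt) from its edges in these two pictures.

```bash
python3 - <<'E'
from h import *
f=grab_frame("wrist"); C=f["T_tool_cam"]; print(C.round(5).tolist())
w=cv2.imread("pics/w5.png"),cv2.imread("pics/w6.png"),np.ascontiguousarray(f["img"][:,:,::-1])
for img in w:
    g=cv2.cvtColor(img,cv2.COLOR_BGR2GRAY).astype(float)
    for r in range(209,262,4):
        row=cv2.GaussianBlur(g[r:r+1,240:320],(3,1),.7)[0]; d=np.gradient(row)
        # print profile-level edges: strongest gradient left and right of centre col
        L=np.argmax(np.abs(d[18:36]))+18; Rr=np.argmax(np.abs(d[40:60]))+40
        out=[]
        for e in (L,Rr):
            k=np.arange(e-2,e+3); sub=(k*np.abs(d[k])).sum()/np.abs(d[k]).sum()+240
            o,v=C[:3,3],C[:3,:3]@[(sub-f["cx"])/f["fx"],(r-f["cy"])/f["fy"],1]
            X=o+v*(.011-o[0])/v[0]; out.append((round(sub,1),(X*1000).round(1)))
        (a,A),(b,B)=out; print(r,a,b,"mid y_t mm",round((A[1]+B[1])/2,2),"width",round(B[1]-A[1],1),"z_t",round(A[2],1))
    print()
E
```

```text
[[0.0004, -0.95971, -0.28098, 0.07073], [1.0, 0.00053, -0.00039, -5e-05], [0.00052, -0.28098, 0.95971, -0.14258], [0.0, 0.0, 0.0, 1.0]]
209 262.0 280.2 mid y_t mm -4.45 width 12.3 z_t 58.8
213 262.7 294.8 mid y_t mm 0.65 width 20.7 z_t 49.7
217 263.2 293.3 mid y_t mm 0.35 width 18.7 z_t 41.3
221 264.0 295.9 mid y_t mm 1.35 width 19.1 z_t 33.6
225 264.3 291.3 mid y_t mm 0.05 width 15.5 z_t 26.5
229 264.1 291.3 mid y_t mm 0.0 width 15.0 z_t 19.8
233 263.8 280.8 mid y_t mm -2.95 width 9.1 z_t 13.6
237 263.2 292.2 mid y_t mm 0.0 width 15.0 z_t 7.9
241 262.9 292.2 mid y_t mm -0.1 width 14.6 z_t 2.5
245 274.3 293.0 mid y_t mm 2.85 width 9.1 z_t -2.6
249 257.8 297.1 mid y_t mm -0.15 width 18.5 z_t -7.4
253 273.8 281.0 mid y_t mm -0.15 width 3.3 z_t -11.8
257 269.8 298.3 mid y_t mm 2.8 width 12.6 z_t -16.1
261 260.2 298.9 mid y_t mm 0.75 width 16.7 z_t -20.1

209 272.9 297.0 mid y_t mm 4.9 width 16.2 z_t 58.8
213 266.6 288.4 mid y_t mm -0.15 width 14.1 z_t 49.7
217 265.7 289.3 mid y_t mm -0.15 width 14.7 z_t 41.3
221 265.0 289.7 mid y_t mm -0.2 width 14.8 z_t 33.6
225 264.6 292.2 mid y_t mm 
[... 517 characters left out ...]
mm 4.9 width 16.2 z_t 58.8
213 266.4 288.4 mid y_t mm -0.2 width 14.2 z_t 49.7
217 265.6 289.3 mid y_t mm -0.15 width 14.7 z_t 41.3
221 265.0 289.7 mid y_t mm -0.2 width 14.8 z_t 33.6
225 264.6 292.2 mid y_t mm 0.4 width 15.8 z_t 26.5
229 263.9 290.9 mid y_t mm -0.15 width 14.9 z_t 19.8
233 263.7 280.7 mid y_t mm -2.95 width 9.1 z_t 13.6
237 263.0 280.7 mid y_t mm -3.0 width 9.2 z_t 7.9
241 258.8 280.9 mid y_t mm -3.95 width 11.1 z_t 2.4
245 274.2 280.7 mid y_t mm -0.1 width 3.2 z_t -2.6
249 257.8 297.3 mid y_t mm -0.1 width 18.6 z_t -7.4
253 274.0 280.9 mid y_t mm -0.1 width 3.2 z_t -11.8
257 269.9 298.2 mid y_t mm 2.8 width 12.6 z_t -16.1
261 260.2 299.0 mid y_t mm 0.8 width 16.8 z_t -20.1
```

```bash
python3 - <<'E'
from h import *
import pickle
s1=[q for q in pickle.load(open("out.pkl","rb")) if q[0]=="s1"][0]
P=lambda c,r,z: onz(s1[1],(235+(c+.5)/6-.5,165+(r+.5)/6-.5),z,s1[2]).round(4)
for r,z in ((250,.085),(210,.085),(410,.085),(372,.152),(398,.152),(398,.164),(512,.164)): print(r,z,P(250,r,z))
g=cv2.cvtColor(cv2.imread("pics/s1.png"),cv2.COLOR_BGR2GRAY)
print(g[195:255,276])
print("A/B barrel-end profile",cv2.cvtColor(cv2.imread("pics/w6.png"),cv2.COLOR_BGR2GRAY)[203:218,277])
b=cv2.imread("pics/w6.png")[190:420,200:360]; cv2.imwrite("pics/w6d.png",cv2.resize(b,None,fx=2.6,fy=2.6))
E
```

```text
250 0.085 [0.4117 0.0574 0.085 ]
210 0.085 [0.4117 0.0494 0.085 ]
410 0.085 [0.4118 0.0903 0.085 ]
372 0.152 [0.4115 0.0584 0.152 ]
398 0.152 [0.4115 0.0628 0.152 ]
398 0.164 [0.4114 0.0584 0.164 ]
512 0.164 [0.4115 0.0772 0.164 ]
[ 77  70  74  77  91 128 150 154 153 154 146 116  85  98 106 114 117 125
 139 140 141 115  76  65  74  75  70  73  74  69  60  63  82 119 132 103
  57  27  27  26  32  33  32  34  34  37  30  34  36  26  20  25  21  17
  19  33  57  71  74  66]
A/B barrel-end profile [251 250 243 222 190 148 109  95  85  75  67  67  66  68  66]
```

View pics/w6d.png

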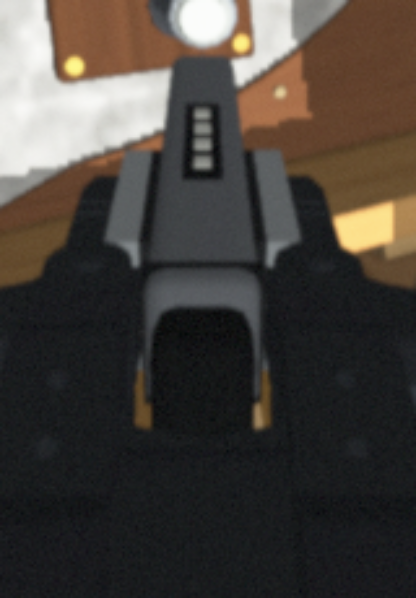

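The pen is centred between the pads and straight in the hand. The barrel's top edge shows at crop row 268. I'll solve for the pen's offset along x_t and z from its two face edges.

```bash
python3 - <<'E'
from h import *
from scipy.optimize import fsolve
f=grab_frame("wrist"); C=f["T_tool_cam"]
g=cv2.cvtColor(cv2.imread("pics/w6.png"),cv2.COLOR_BGR2GRAY)
print("top profile",list(zip(range(286,312),g[286:312,270:286].mean(1).round())))
print("end",list(zip(range(203,214),g[203:214,272:283].mean(1).round())))
row=lambda x,z: proj(f,[x,0,z],C)[1]
for dx in(-.002,0,.001,.002): print(dx,[round(row(.011+dx,z),1) for z in (.059,-.049)])
for et in (207.7,209): 
  for tp in (292,293,294): print(et,tp,fsolve(lambda p:[row(.011+p[0],.059+p[1])-et,row(.011+p[0],-.049+p[1])-tp],[0,0]).round(4))
E
```

```text
top profile [(286, np.float64(68.0)), (287, np.float64(67.0)), (288, np.float64(67.0)), (289, np.float64(63.0)), (290, np.float64(49.0)), (291, np.float64(31.0)), (292, np.float64(35.0)), (293, np.float64(54.0)), (294, np.float64(65.0)), (295, np.float64(69.0)), (296, np.float64(72.0)), (297, np.float64(77.0)), (298, np.float64(81.0)), (299, np.float64(86.0)), (300, np.float64(89.0)), (301, np.float64(92.0)), (302, np.float64(92.0)), (303, np.float64(93.0)), (304, np.float64(93.0)), (305, np.float64(94.0)), (306, np.float64(90.0)), (307, np.float64(72.0)), (308, np.float64(45.0)), (309, np.float64(22.0)), (310, np.float64(15.0)), (311, np.float64(15.0))]
end [(203, np.float64(250.0)), (204, np.float64(244.0)), (205, np.float64(229.0)), (206, np.float64(203.0)), (207, np.float64(167.0)), (208, np.float64(130.0)), (209, np.float64(108.0)), (210, np.float64(98.0)), (211, np.float64(85.0)), (212, np.float64(72.0)), (213, np.float64(66.0))]
-0.002 [np.float64(211.7), np.float64(303.7)]
0 [np.float64(208.9), np.float64(298.6)]
0.001 [np.float64(207.5), np.float64(296.0)]
0.002 [np.float64(206.1), np.float64(293.5)]
207.7 292 [-0.0007  0.0054]
207.7 293 [-0.0003  0.0041]
207.7 294 [0.     0.0029]
209 292 [-0.0025  0.0083]
209 293 [-0.0021  0.007 ]
209 294 [-0.0018  0.0057]
```

```bash
cat >> h.py <<'E'
R2=RF*R.from_euler("z",np.pi); S=np.array([.5467,-.115,.058]); TIP=np.array([.0007,0,.089])
E
python3 - <<'E'
from h import *
go=lambda d,v=.03: move_l(tcp_for(S+N*d,R2),v,R2.as_rotvec())
go(.004,.04); sleep(.3); b,_=force(40); print("base",b)
for d in (.002,.0005,-.001,-.0025):
    go(d,.01); sleep(.15); m,_=force(30); print(d,round(m-b,2),round(get_state()["clock"],1))
    if m-b>2.2: break
E
```

```text
base -1.0719282364380451
0.002 -0.09 23.8
0.0005 0.04 24.8
-0.001 1.25 25.7
-0.0025 1.78 26.7
```

```bash
python3 - <<'E'
from h import *
move_l(tcp_for(S-N*.0044,R2),.01,R2.as_rotvec()); sleep(.3); m,sd=force(50); s=get_state()
print("dF",m+1.072,sd,s["clock"],s["finger_gap"],s["grasp_force"],s["position"]-tcp_for(S-N*.0044,R2))
f,T=wristframe()
a=f["img"][130:270,200:350,::-1]
cv2.imwrite("pics/end.png",cv2.resize(a,None,fx=4,fy=4,interpolation=cv2.INTER_CUBIC))
E
```

```text
dF 2.406007979376035 0.5723244030244807 28.1417 0.18604315109159802 41.27471923828125 [ 4.72029341e-06 -2.49468750e-05  2.33783424e-05]
```

View pics/end.png

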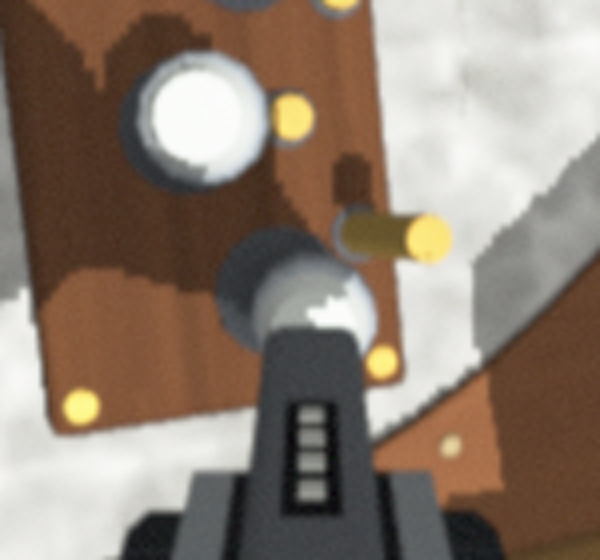

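The pen is centred over the right stone (crop (315,310)), with the tall peg behind it at (430,238). The spring force is 2.4 N, which is half travel, so I'm handing in.

```bash
python3 -c "
from cell import *
print(sign_off())"
```

```text
the job is handed in; nothing more can be done
None
```

I handed the job in with the arm still holding the tester's point on the right stone, the one with the tall peg behind it. It is within about 1 mm of the middle by my measurements, aligned square to the top, and pressed at 2.4 N (about half the spring's travel).

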